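Park an instrument cover panel in a leaning spring-clip rack

TASK

Take the white instrument cover panel out of the wooden stand, slide it into the leaning slot of the blue rack that is still empty, and press it gently but fully home, until both spring clips have snapped in over its side lugs and it sits square on the slot floor. Let go of it and leave the bottle and the beaker where they stand.

Things in the scene. Friction and masses are not known exactly. Their poses are not given: they have to be found in the camera images.
- panel: Loose white rigid cover panel, about 200 g, 10 mm thick (its x), 108 mm wide (y), 110 mm high (z), thin red line near the top. Origin: centre of its bottom edge; z runs up the panel. Round lugs on both side edges, 68 mm above the bottom edge, reach out to y = +-60 mm. At first it stands upright in the wooden stand. Front and back are alike: it may go in either way round, red line up.
- panel_top (a point): Middle of the panel's top edge (110 mm above its bottom edge): pinch it here across the 10 mm thickness; to seat the panel, push here with shut fingers along the slot. Axes as the panel's.
- stand: Fixed wooden stand, foot 90 x 150 x 12 mm, with an upright slot 12 mm wide (its x) between two walls 100 mm long that reach 50 mm above the bench; end stops 42 mm high. The panel's bottom edge rests 12 mm above the bench. Origin: centre of the underside; z up, y along the slot.
- rack_empty: Fixed blue rack with one leaning slot that is empty; aluminium foot 130 x 150 mm, about 140 mm high. Origin: centre of the underside of the foot; z up, -x is the front, to which the slot's mouth leans.
- slot: Slot of the empty rack. Origin: centre of its hard floor, 35 mm above the bench. z: up along the slot and out of the mouth, leaning 32 deg from vertical to the rack's front; x: normal to its two walls, 13 mm apart; y: along its width. End guides 111 mm apart below z = 52 mm, 125 mm at z = 62 mm, open above. A panel fully home has its origin here, axes alike or half a turn about z.
- slot_mouth (a point): Middle of the slot's mouth, at the rim, 106 mm up the slot from its floor, axes as the slot's. The black mouth is flared to 25 mm (x) here. A panel fully home stands out only 4 mm above the rim, too little to keep hold of: let go earlier, then push on its top edge.
- clip_l (a point): Axis of the yellow sprung roller, radius 9 mm, at the +y end of the slot (slot y = 65, z = 78 mm); it reaches in to y = 56 mm and yields outwards. The panel's lugs meet the rollers 20 mm before home: a panel let go there rests on them. Pushing past takes about 10 to 16 N in all along the slot; the crest is 10 mm before home, then both snap in over the lugs.
- clip_r (a point): The same roller at the -y end of the slot (slot y = -65, z = 78 mm). Push gently: forcing the panel against the rack with more than 120 N counts as rough.
- rack_full: A second rack of the same make; its slot already holds a fixed grey panel, 4 mm above its rim. Leave it. Origin and axes as for rack_empty.
- bottle: Loose glass bottle with black cap, 84 mm across, 190 mm high, a bystander. Origin: centre of the underside.
- beaker: Loose open glass beaker, 70 mm across, 75 mm high, a bystander. Origin: centre of the underside.
- pump: Fixed yellow syringe pump, 200 x 150 mm, 150 mm high, a bystander. Origin: centre of the underside.
Mind the look-alikes: they are no part of the job. There is more than one size of the panel; the one meant has the size given above. Leave any orange look-alike of the rack_empty alone.

How it is judged:
By the outcome, as a careful person would: the job done as asked, in the order asked, and still so for the second after the job is handed in, with the robot touching nothing.
It also fails if it takes over 51 s, if anything falls off the work surface, if the arm or the gripper's body presses on something with over 40 N, if the wrist force passes 120 N, or if a joint passes its speed limit or range.

ROBOT

A 6-joint arm with a two-finger parallel gripper is mounted at the origin on the work surface. World frame = base frame: x ahead of the robot, y to its left, z up, the work surface at z = 0. Lengths are in m, angles in rad, forces in N, time in s.
With the tool pointing down it reaches from about 0.35 to 0.975 m from the base axis. Payload 4.9 kg.
Tool frame: the origin (TCP) lies midway between the tips of the shut fingers; the grasp point (between the pads) lies 19 mm behind it; z points along the fingers, y is the line along which they close (so a half turn about z gives the same grasp; the last joint's range is limited). The gripper opens to 85 mm and grips with 20 to 120 N. Pads are 22 mm wide; open, the fingers measure 114 mm over their backs; the gripper's body (76 mm by 85 mm) begins 54 mm behind the grasp point. The pads swing forward as they close: fully open they stand 13 mm farther back than shut.
Start: joints at [-1.461, 0.053, 1.613, -0, 1.476, -0.119], TCP at [0.142, -0.609, 0.204] pointing down, gripper open.
Joint ranges: [-3.01, 3.01], [-1.01, 2.22], [0.06, 2.58], [-1.02, 4.17], [0.09, 2.62], [-3.14, 3.14]. Speed limits (rad/s): [2.57, 2.57, 3.14, 3.14, 3.14, 3.14].

INTERFACE

Orientations are given as a unit quaternion [w, x, y, z].
In Python, from plant import state, grab_frame, job_done, cut_out, place_of gives the robot as it stands.
- The arm moves only by the tool jog_arm, never from a script. Its argument "motion" is text: rows parted by semicolons, each of 7 numbers parted by spaces: the opening in per cent of the stroke, from 0 (shut) to 100 (fully open), then the shift along the tool's x, y, z as a fraction of full scale, then the turn, a rotation vector about the tool's x, y, z as a fraction of full scale. A call has exactly 5 rows; each row is the pose to reach, as a shift and turn from the pose commanded when the call began, along the tool's axes at that moment; what a row does not reach only later rows make up. Full scale, the value 1, is 50 cm for a shift and 1.5 rad for a turn. A row lasts 1/8 s, in which the tool goes at most 62.5 mm and 10.7 degrees, less where a joint would pass 70% of its speed; a pose out of reach is approached as far as the arm can. A call with a number of a shift or a turn outside -1 to 1 is refused whole. A call with a gripper value outside its range is refused whole. The fingers move at their own pace and stop on an object; the grip force is fixed at half the most. Time passes only in rows, so rows that repeat a pose let the fingers close, or fill a call up. It gives the time, the measured TCP pose, the force, the opening and the grip force at its end, in the units of the state.
- state(): the state, without advancing time (a new reading comes with each control period).
- grab_frame(name): name is "scene" or "side" or "wrist"; returns a dict with "color" (384x512x3 uint8, red, green, blue), "range_z" (384x512 float32, m along the optical axis (not along the pixel's ray), 0 where there is no reading), "intrinsics" (3x3 intrinsics, pixels), "k1" (the pictures are not rectified: a ray, as slopes to the right and down, at radius r is drawn at 1 + k1 r^2 times it, then the intrinsics apply), "world_from_camera" (4x4, takes a point from camera to world coordinates). Camera axes: x right, y up, looking along -z (the intrinsics and any distortion apply to the point x, -y, -z); pixel columns grow to the right and rows downward; lengths in m; the calibration is good to about 2 mm. A picture is of the moment at which its call begins.
- job_done(): hands the job in; it is judged then, once.
Trained networks look in the newest picture that a camera, given by its name, has taken for a name from the list of things; names that differ only in an ending like _2 or _b are one class to them, and where a whole thing is asked for, a point or a joint stands for the part that bears it (a point fixed in the world has none). Each returns a list of dicts, best first, with "p" (0 to 1); they miss things now and then, are a little off and sometimes report something else, mostly with a low value. They report only what shows in the picture. A call takes as long as a camera call. They do not tell look-alikes from the thing itself.
- cut_out(camera, thing): "pixels" (384x512 bool, what is visible of it).
- place_of(camera, thing): "at" ([x, y, z] in m, in world coordinates, good to about 4 mm: a listed point, or the origin of a listed thing).
The state is a dict: "time": time; "joint_pos": joint angles; "joint_vel": joint speeds; "joint_efforts": joint torques, N m; "tool_pos": TCP position; "tool_rot": TCP orientation; "contact_force": force on the tool from outside, world axes, zero at the start; "ft_torque": the same for the moment, N m; "gripper_width": opening from 0.0 (shut) to 1.0 (fully open); "grasp_force": force on a finger pad.
Only numpy, scipy, OpenCV 4.12 (cv2) and the standard library are available. Lean on these libraries where they do the work, as an engineer would, in place of code of your own. Each camera call takes 0.05 s, during which the arm holds its last target. There are 200 camera calls.

## Working session

There is one attempt and no reset: what is moved stays moved. The work goes in short steps, Python scripts to look and compute and a tool call to move; the robot and the scene stay as the last step left them, time stands still between calls to the robot, and variables do not carry over. Pictures are saved under pics/ and viewed, at most 10 in all, crops included, and the job is handed in when it is done.

Besides the shell and the picture viewer there is one more tool, called after "Request:" as name(argument=value, ...) on one line, values as JSON. jog_arm: Moves the arm, as the interface text tells. Shift numbers are shares of 50 cm and turn numbers shares of 1.5 rad, none past 1 either way. Its arguments: {"type":"object","properties":{"motion":{"type":"string"}},"required":["motion"]}

```bash
ls; mkdir -p pics; cat > h.py <<'E'
import numpy as np,cv2
from plant import *
def cloud(f):
    K=f["intrinsics"];z=f["range_z"];h,w=z.shape
    v,u=np.mgrid[0:h,0:w].astype(float)
    d=np.array([f["k1"],0,0,0,0],float) if np.isscalar(f["k1"]) or np.ndim(f["k1"])==0 else f["k1"]
    p=cv2.undistortPoints(np.stack([u.ravel(),v.ravel()],1)[:,None],np.array(K,float),d)[:,0]
    zz=z.ravel();P=np.stack([p[:,0]*zz,-p[:,1]*zz,-zz,np.ones_like(zz)],1)
    W=(P@np.array(f["world_from_camera"]).T)[:,:3].reshape(h,w,3);W[z==0]=np.nan
    return W
E
python3 - <<'E'
from h import *
s=state();print(s)
ims=[]
for c in["scene","side"]:
    f=grab_frame(c);np.savez(c+".npz",W=cloud(f),**f);ims.append(f["color"][:,:,::-1])
    print(c,np.round(f["world_from_camera"],3).tolist(),f["k1"])
    for t in["panel","panel_top","stand","rack_empty","slot","slot_mouth","clip_l","clip_r","rack_full","bottle","beaker","pump"]:
        print(c,t,[(np.round(r["at"],3).tolist(),round(r["p"],2)) for r in place_of(c,t)])
    cv2.imwrite(f"pics/{c}0.png",cv2.resize(ims[-1],(768,576)))
E
```

```text
pics
{'time': 0.0, 'joint_pos': array([-1.46098337e+00,  5.33425198e-02,  1.61431132e+00,  1.22066547e-05,
        1.47603206e+00, -1.18962666e-01]), 'joint_vel': array([-0.00129143, -0.00192833,  0.00064169, -0.00033463, -0.00153491,
        0.00017176]), 'joint_efforts': array([ 1.40619370e-03, -3.93679941e+01, -3.70179319e+01,  1.13592301e-05,
        7.10420820e-03,  1.25872552e-05]), 'tool_pos': array([ 0.14169076, -0.60801272,  0.20266164]), 'tool_rot': array([-1.04658604e-03,  9.93464367e-01,  1.14137881e-01,  1.08634090e-05]), 'contact_force': array([-0.05052943, -1.04294582,  0.12664456]), 'ft_torque': array([-0.02382133,  0.00790814, -0.0074818 ]), 'grasp_force': 0.0, 'gripper_width': 0.9976860779504336}
scene [[0.415, -0.577, 0.704, 1.516], [0.91, 0.246, -0.334, -0.487], [0.019, 0.779, 0.627, 0.984], [0.0, 0.0, 0.0, 1.0]] -0.013254753035548277
scene panel [([0.655, -0.293, -0.001], 0.69), ([0.535, -0.27, 0.012], 0.65)]
scene panel_top [([0.533, -0.274, 0.119], 0.92), ([0.657, -0.289, 0.081], 0.71)]
scene stand [([0.53, -0.272, 0.003], 0.9), ([0.482, 0.162, 0.105], 0.21)]
s
[... 1085 characters left out ...]
 -0.001], 0.78), ([0.271, 0.402, -0.0], 0.66)]
side slot [([0.53, 0.215, 0.035], 0.83), ([0.306, 0.406, 0.031], 0.81)]
side slot_mouth [([0.246, 0.401, 0.13], 0.84), ([0.479, 0.23, 0.123], 0.62)]
side clip_l [([0.262, 0.469, 0.1], 0.86), ([0.267, 0.338, 0.101], 0.74), ([0.483, 0.162, 0.104], 0.68), ([0.5, 0.292, 0.105], 0.58)]
side clip_r [([0.262, 0.469, 0.1], 0.86), ([0.267, 0.338, 0.101], 0.74), ([0.483, 0.162, 0.104], 0.68), ([0.5, 0.292, 0.105], 0.58)]
side rack_full [([0.499, 0.024, -0.003], 0.73), ([0.532, -0.273, 0.122], 0.2)]
side bottle [([0.586, 0.43, 0.003], 0.58), ([0.529, -0.275, 0.119], 0.21)]
side beaker [([0.8, 0.099, -0.004], 0.6)]
side pump [([0.547, -0.493, 0.002], 0.57)]
```

View pics/scene0.png

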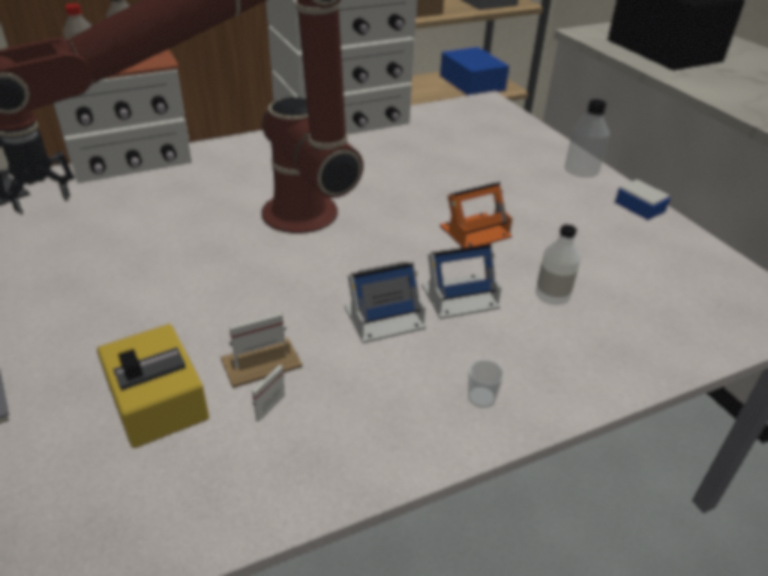

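View pics/side0.png

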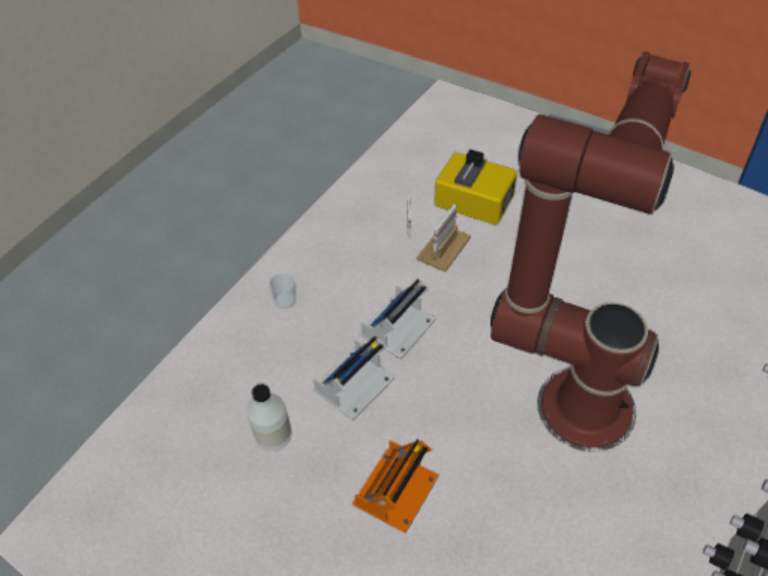

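The scene view shows the white panel in its stand at about (258,342), a smaller loose panel at (268,392), the full blue rack at (388,298), the empty blue rack at (465,278) and the orange look-alike at (478,215). The side view agrees: stand (445,240), empty rack (355,375), orange rack (397,480).

```bash
cat >> h.py <<'E'
from scipy.spatial.transform import Rotation as R
def rot(q): return R.from_quat([q[1],q[2],q[3],q[0]])
def toolR(yaw,lean=0.):  # tool x=local y, tool y=local x, tool z=-local z ; lean to local -x
    A=R.from_euler('z',yaw)*R.from_euler('y',-lean)
    a=A.as_matrix();return R.from_matrix(np.stack([a[:,1],a[:,0],-a[:,2]],1))
def go(pos,Rt):
    s=state();R0=rot(s["tool_rot"])
    d=R0.inv().apply(np.array(pos)-s["tool_pos"])/.5;t=(R0.inv()*Rt).as_rotvec()/1.5
    print("t",s["time"],"tcp",s["tool_pos"].round(4),"shift",d.round(4),"turn",t.round(4),"F",s["contact_force"].round(1),"w",round(s["gripper_width"],3),"j",s["joint_pos"].round(2))
E
python3 - <<'E'
from h import *
for c in["scene","side"]:
    W=np.load(c+".npz")["W"]
    P=W.reshape(-1,3)
    def box(c0,r,z0,z1): 
        return P[(np.hypot(P[:,0]-c0[0],P[:,1]-c0[1])<r)&(P[:,2]>z0)&(P[:,2]<z1)]
    for n,c0,r,z0,z1 in [("panel",(.532,-.272),.075,.085,.14),("rim",(.478,.226),.085,.115,.15),("rimfull",(.475,.03),.085,.115,.15)]:
        Q=box(c0,r,z0,z1)
        if len(Q)<5: print(n,len(Q));continue
        m=np.median(Q,0);_,S,V=np.linalg.svd((Q-Q.mean(0))[:,:2],full_matrices=False);v=V[0]*np.sign(V[0][1])
        p=(Q[:,:2]-m[:2])@v
        print(c,n,len(Q),m.round(4),"yaw",round(float(np.arctan2(-v[0],v[1])),3),"ext",p.min().round(3),p.max().round(3),"mid",(m[:2]+v*(p.min()+p.max())/2).round(4),"zmax",Q[:,2].max().round(4), "S",S.round(3))
go([.532,-.273,.25],toolR(0))
E
```

```text
scene panel 429 [ 0.5351 -0.2759  0.1079] yaw 0.003 ext -0.054 0.061 mid [ 0.5351 -0.2722] zmax 0.1275 S [0.659 0.059]
scene rim 264 [0.4895 0.2192 0.1223] yaw -0.157 ext -0.07 0.081 mid [0.4904 0.2247] zmax 0.1361 S [0.692 0.139]
scene rimfull 323 [0.4871 0.0212 0.1252] yaw -0.091 ext -0.069 0.079 mid [0.4876 0.0264] zmax 0.1355 S [0.734 0.132]
side panel 142 [ 0.5273 -0.2647  0.1144] yaw -0.0 ext -0.061 0.053 mid [ 0.5273 -0.2686] zmax 0.1289 S [0.402 0.041]
side rim 194 [0.481  0.2281 0.1217] yaw -0.149 ext -0.076 0.073 mid [0.4808 0.2266] zmax 0.1401 S [0.623 0.135]
side rimfull 265 [0.4759 0.0325 0.1244] yaw -0.076 ext -0.08 0.071 mid [0.4755 0.0279] zmax 0.1389 S [0.678 0.144]
t 1.3 tcp [ 0.1417 -0.6087  0.2039] shift [ 0.9124 -0.4769 -0.0922] turn [-0.     -0.     -0.8947] F [-0.3  0.8  0.1] w 1.001 j [-1.46  0.05  1.61 -0.    1.48 -0.12]
```

Request:
jog_arm(motion="100 0.91 -0.476 -0.092 0 0 -0.895; 100 0.91 -0.476 -0.092 0 0 -0.895; 100 0.91 -0.476 -0.092 0 0 -0.895; 100 0.91 -0.476 -0.092 0 0 -0.895; 100 0.91 -0.476 -0.092 0 0 -0.895")

```text
time: 1.92
tool_pos: [0.3789, -0.4042, 0.2322]
tool_rot: [0.0, 0.833, 0.553, 0.0]
contact_force: [-0.3, -0.3, 0.1]
gripper_width: 1.002
grasp_force: 0.0
```

```bash
python3 -c "
from h import *
go([.531,-.272,.25],toolR(0))"
```

```text
t 1.925 tcp [ 0.3789 -0.4042  0.2322] shift [ 0.3618  0.1777 -0.0356] turn [ 0.0004  0.0004 -0.2658] F [-0.3 -0.3  0.1] w 1.002 j [-0.95 -0.13  1.75  0.    1.53 -0.55]
```

Request:
jog_arm(motion="60 0.36 0.177 -0.035 0 0 -0.265; 60 0.36 0.177 -0.035 0 0 -0.265; 60 0.36 0.177 -0.035 0 0 -0.265; 60 0.36 0.177 -0.035 0 0 -0.265; 60 0.36 0.177 -0.035 0 0 -0.265")

```text
time: 2.55
tool_pos: [0.53, -0.2747, 0.2492]
tool_rot: [-0.0, 0.709, 0.705, -0.0]
contact_force: [-0.4, -0.9, 0.0]
gripper_width: 0.601
grasp_force: 0.0
```

```bash
python3 - <<'E'
from h import *
f=grab_frame("wrist");cv2.imwrite("pics/w1.png",f["color"][:,:,::-1])
for t in["panel","panel_top","stand"]: print(t,[(np.round(r["at"],4).tolist(),round(r["p"],2)) for r in place_of("wrist",t)])
P=cloud(f).reshape(-1,3)
Q=P[(np.hypot(P[:,0]-.532,P[:,1]+.272)<.085)&(P[:,2]>.09)&(P[:,2]<.15)]
T=Q[Q[:,2]>np.percentile(Q[:,2],95)-.006]
v=np.linalg.svd((T-T.mean(0))[:,:2],full_matrices=False)[2][0];v*=np.sign(v[1]);p=(T[:,:2]-T.mean(0)[:2])@v
q=(T[:,:2]-T.mean(0)[:2])@np.array([v[1],-v[0]])
print(len(T),T.mean(0),T.min(0),T.max(0),"yaw",np.arctan2(-v[0],v[1]),"mid",T.mean(0)[:2]+v*(p.min()+p.max())/2,p.max()-p.min(),q.min(),q.max(),np.percentile(q,[3,97]),"z",np.percentile(T[:,2],[5,50,95]))
print(np.round(f["world_from_camera"],3).tolist())
go([.531,-.272,.25],toolR(0))
E
```

```text
panel [([0.5315, -0.2733, 0.0125], 0.86), ([0.6545, -0.2912, 0.0043], 0.85)]
panel_top [([0.6526, -0.2928, 0.0799], 0.98), ([0.5262, -0.2704, 0.1205], 0.88)]
stand [([0.5307, -0.2783, -0.0004], 0.9)]
1061 [ 0.53123076 -0.27077845  0.12226819] [ 0.52621019 -0.32589523  0.11766044] [ 0.53611874 -0.21964658  0.12483797] yaw 0.008543025049263258 mid [ 0.5312478  -0.27277339] 0.10619852800661725 -0.005027741159383756 0.00500308767834733 [-0.00465964  0.00470671] z [0.12106567 0.12226991 0.12351724]
[[1.0, 0.005, 0.003, 0.531], [-0.005, 0.954, 0.3, -0.198], [-0.002, -0.3, 0.954, 0.42], [0.0, 0.0, 0.0, 1.0]]
t 2.75 tcp [ 0.5287 -0.2762  0.2491] shift [ 0.0084  0.0044 -0.0019] turn [-0.0003  0.     -0.0062] F [0.3 0.2 0.1] w 0.598 j [-0.61 -0.04  1.63 -0.    1.55 -0.6 ]
```

View pics/w1.png

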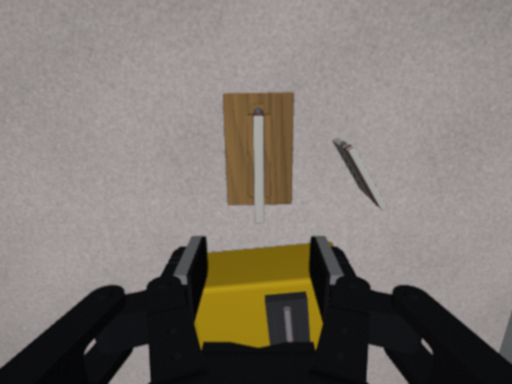

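The wrist view shows the panel's top edge as a straight white strip from (258,115) to (259,220) in the wooden stand at (259,150), between the open fingers. The pump is at the bottom and the small panel at (360,170).

Request:
jog_arm(motion="50 0.0074 0.005 0.06 0 0 -0.01; 50 0.0074 0.005 0.15 0 0 -0.01; 50 0.0074 0.005 0.22 0 0 -0.01; 50 0.0074 0.005 0.27 0 0 -0.01; 50 0.0074 0.005 0.306 0 0 -0.01")

```text
time: 3.38
tool_pos: [0.531, -0.272, 0.0947]
tool_rot: [-0.001, 0.705, 0.709, -0.0]
contact_force: [-0.1, -0.2, 0.0]
gripper_width: 0.501
grasp_force: 0.0
```

```bash
python3 - <<'E'
from h import *
go([.5312,-.2725,.096],toolR(0.005))
E
```

```text
t 3.375 tcp [ 0.531  -0.272   0.0947] shift [-0.001   0.0003 -0.0025] turn [-0.0009 -0.0005  0.0007] F [-0.1 -0.2  0. ] w 0.501 j [-0.6   0.08  1.77 -0.    1.29 -0.6 ]
```

Request:
jog_arm(motion="0 0 0 0 0 0 0; 0 0 0 0 0 0 0; 0 0 0 0 0 0 0; 0 0 0 0 0 0 0; 0 0 0 0 0 0 0")

```text
time: 4.0
tool_pos: [0.5326, -0.2714, 0.0968]
tool_rot: [0.0, 0.704, 0.71, 0.0]
contact_force: [-0.5, -0.3, -0.1]
gripper_width: -0.002
grasp_force: 0.0
```

Request:
jog_arm(motion="0 0 0 -0.04 0 0 0; 0 0 0 -0.12 0 0 0; 0 0 0 -0.22 0 0 0; 0 0 0 -0.32 0 0 0; 0 0 0 -0.40 0 0 0")

```text
time: 4.62
tool_pos: [0.5328, -0.2715, 0.3009]
tool_rot: [0.002, 0.704, 0.71, 0.0]
contact_force: [-1.0, 0.1, -0.1]
gripper_width: 0.002
grasp_force: 0.0
```

```bash
python3 - <<'E'
from h import *
go([.5312,-.2725,.096],toolR(0.005))
E
```

```text
t 4.625 tcp [ 0.5328 -0.2715  0.3009] shift [-0.001  -0.0046  0.4098] turn [0.0023 0.0016 0.0021] F [-1.   0.1 -0.1] w 0.002 j [-0.6  -0.05  1.56  0.    1.63 -0.6 ]
```

```bash
python3 - <<'E'
from h import *
f=grab_frame("wrist");g=grab_frame("scene")
a=f["color"][:,:,::-1];b=cv2.resize(g["color"][180:290,100:240,::-1],(480,384))
cv2.imwrite("pics/w2.png",cv2.resize(np.hstack([a,b]),(800,310)))
for n,F in(("wrist",f),("scene",g)):
    print([(np.round(r["at"],4).tolist(),round(r["p"],2)) for r in place_of(n,"panel_top")])
E
```

```text
[([0.6526, -0.2924, 0.0813], 0.93), ([0.5305, -0.2715, 0.122], 0.64)]
[([0.5307, -0.2722, 0.1221], 0.72), ([0.6505, -0.2909, 0.0849], 0.58)]
```

View pics/w2.png

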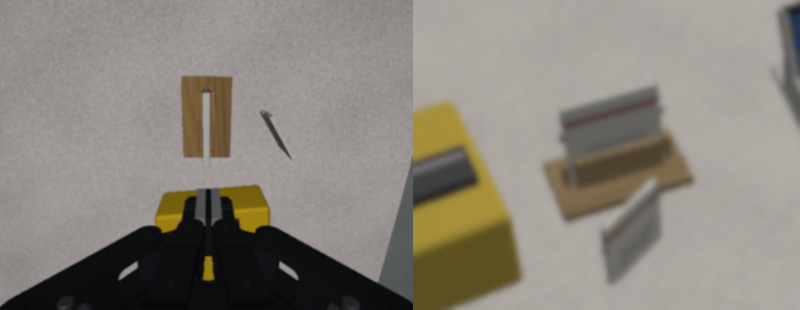

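The panel still stands in the wooden stand ((207,130) in the wrist half, (610,125) in the scene crop), and the fingers shut on nothing. I'll check where the fingertips really are.

```bash
python3 - <<'E'
from h import *
s=state();t=s["tool_pos"];print(t,rot(s["tool_rot"]).as_matrix().round(3).tolist(),s["gripper_width"])
for n in("wrist","scene","side"):
    f=grab_frame(n);W=cloud(f);P=W.reshape(-1,3)
    m=(np.hypot(P[:,0]-t[0],P[:,1]-t[1])<.06)&(P[:,2]>.2)&(P[:,2]<.36)
    Q=P[m]
    if len(Q):
        z=np.percentile(Q[:,2],1);T=Q[Q[:,2]<z+.02];print(n,len(Q),"low z",z,Q[:,2].min(),T.mean(0),T.min(0),T.max(0))
        for z0 in np.arange(.27,.36,.01):
            A=Q[(Q[:,2]>z0)&(Q[:,2]<z0+.01)]
            if len(A):print(round(z0,2),len(A),A.mean(0).round(3),A.min(0).round(3),A.max(0).round(3))
E
```

```text
[ 0.5328721  -0.27160458  0.29890398] [[-0.008, 1.0, 0.003], [1.0, 0.008, -0.002], [-0.002, 0.003, -1.0]] 0.002675805524787399
wrist 1732 low z 0.33118167544637933 0.3301974491998917 [ 0.53313325 -0.26243463  0.34228912] [ 0.51963793 -0.26559152  0.33019745] [ 0.5464726  -0.25955742  0.35118002]
0.33 397 [ 0.533 -0.262  0.336] [ 0.52  -0.266  0.33 ] [ 0.546 -0.26   0.34 ]
0.34 636 [ 0.533 -0.263  0.345] [ 0.52  -0.266  0.34 ] [ 0.546 -0.26   0.35 ]
0.35 699 [ 0.533 -0.262  0.355] [ 0.52  -0.266  0.35 ] [ 0.547 -0.26   0.36 ]
scene 91 low z 0.3259969200830113 0.3256449590683975 [ 0.54066338 -0.27333715  0.33680507] [ 0.525903   -0.28242583  0.32564496] [ 0.54935012 -0.26116077  0.34590507]
0.32 8 [ 0.539 -0.272  0.327] [ 0.536 -0.281  0.326] [ 0.54  -0.263  0.33 ]
0.33 24 [ 0.542 -0.273  0.336] [ 0.531 -0.282  0.33 ] [ 0.549 -0.262  0.34 ]
0.34 28 [ 0.541 -0.273  0.345] [ 0.526 -0.282  0.34 ] [ 0.551 -0.261  0.35 ]
0.35 31 [ 0.542 -0.273  0.355] [ 0.529 -0.282  0.35 ] [ 0.548 -0.261  0.359]
side 54 low z 0.32270167851671805 0.3218765558339154 [ 0.52920342 -0.26262763  0.3342245 ] [ 0.51852371 -0.27485332  0.32187656] [ 0.54449429 -0.25564521  0.34228861]
0.32 6 [ 0.533 -0.263  0.326] [ 0.527 -0.267  0.322] [ 0.544 -0.258  0.329]
0.33 15 [ 0.527 -0.263  0.335] [ 0.519 -0.275  0.331] [ 0.544 -0.256  0.34 ]
0.34 16 [ 0.528 -0.262  0.345] [ 0.518 -0.269  0.34 ] [ 0.542 -0.254  0.348]
0.35 17 [ 0.528 -0.261  0.355] [ 0.515 -0.271  0.35 ] [ 0.544 -0.254  0.358]
```

The fingertips are seen about 25 mm higher than the reported TCP (z 0.324 against 0.299), so the first grasp closed just above the panel. I'll go that much deeper and check the tips close up.

Request:
jog_arm(motion="50 0 0 0.06 0 0 0; 50 -0.001 -0.003 0.16 0 0 0; 50 -0.001 -0.003 0.24 0 0 0; 50 -0.001 -0.003 0.28 0 0 0; 50 -0.001 -0.003 0.28 0 0 0")

```text
time: 5.6
tool_pos: [0.5297, -0.2711, 0.154]
tool_rot: [-0.002, 0.704, 0.71, -0.0]
contact_force: [0.9, 0.0, 0.2]
gripper_width: 0.496
grasp_force: 0.0
```

```bash
cat >> h.py <<'E'
def tips(names=("scene","side")):
    s=state();t=s["tool_pos"];Rm=rot(s["tool_rot"]);out={}
    for n in names:
        L=Rm.inv().apply(np.nan_to_num(cloud(grab_frame(n)).reshape(-1,3),nan=9)-t)
        Q=L[(abs(L[:,0])<.02)&(abs(L[:,1])<.045)&(L[:,2]>-.09)&(L[:,2]<.03)]
        if len(Q): print(n,len(Q),"tip z in tool",np.sort(Q[:,2])[-8:].round(4),"x",np.percentile(Q[:,0],[2,98]).round(3),"y",np.percentile(Q[:,1],[2,98]).round(3))
E
python3 - <<'E'
from h import *
tips()
go([.5312,-.2725,.071],toolR(0.005))
E
```

```text
scene 122 tip z in tool [-0.03    0.0287  0.029   0.029   0.0291  0.0293  0.0293  0.0299] x [-0.013  0.011] y [-0.028  0.037]
side 134 tip z in tool [0.0245 0.0257 0.0267 0.0278 0.0281 0.0285 0.0298 0.0299] x [-0.011  0.014] y [-0.039  0.042]
t 5.7 tcp [ 0.5316 -0.2723  0.1578] shift [-0.0002 -0.0011  0.1736] turn [0.0011 0.0007 0.002 ] F [-0.1  0.4  1.1] w 0.499 j [-0.6   0.02  1.73  0.    1.4  -0.61]
```

Request:
jog_arm(motion="50 0 -0.001 0.06 0 0 0; 50 0 -0.001 0.12 0 0 0; 50 0 -0.001 0.173 0 0 0; 0 0 -0.001 0.173 0 0 0; 0 0 -0.001 0.173 0 0 0")

```text
time: 6.32
tool_pos: [0.5318, -0.2728, 0.0724]
tool_rot: [0.002, 0.704, 0.71, 0.0]
contact_force: [-1.6, 0.4, -1.2]
gripper_width: 0.106
grasp_force: 60.5
```

Request:
jog_arm(motion="0 0 0 0 0 0 0; 0 0 0 0 0 0 0; 0 0 0 0 0 0 0; 0 0 0 0 0 0 0; 0 0 0 0 0 0 0")

```text
time: 6.95
tool_pos: [0.5318, -0.2728, 0.0723]
tool_rot: [0.002, 0.704, 0.71, 0.0]
contact_force: [-0.6, 1.1, 6.2]
gripper_width: 0.104
grasp_force: 61.6
```

Request:
jog_arm(motion="0 0 0 -0.05 0 0 0; 0 0 0 -0.15 0 0 0; 0 0 0 -0.25 0 0 0; 0 0 0 -0.35 0 0 0; 0 0 0 -0.45 0 0 0")

```text
time: 7.58
tool_pos: [0.53, -0.2715, 0.2961]
tool_rot: [-0.0, 0.704, 0.71, -0.0]
contact_force: [-0.1, 0.3, -1.0]
gripper_width: 0.102
grasp_force: 60.5
```

```bash
python3 - <<'E'
from h import *
go([.49,.08,.32],toolR(-0.14))
E
```

```text
t 7.575 tcp [ 0.53   -0.2715  0.2961] shift [ 0.7037 -0.0744 -0.0476] turn [-0.0002 -0.0002  0.0987] F [-0.1  0.3 -1. ] w 0.102 j [-0.6  -0.05  1.57  0.    1.63 -0.61]
```

Request:
jog_arm(motion="0 0.1 -0.01 -0.03 0 0 0.1; 0 0.22 -0.03 -0.048 0 0 0.1; 0 0.34 -0.045 -0.048 0 0 0.1; 0 0.46 -0.06 -0.048 0 0 0.1; 0 0.58 -0.07 -0.048 0 0 0.1")

```text
time: 8.2
tool_pos: [0.4922, 0.0197, 0.3186]
tool_rot: [0.0, 0.756, 0.655, 0.0]
contact_force: [1.8, 0.0, -1.2]
gripper_width: 0.103
grasp_force: 60.6
```

Request:
jog_arm(motion="0 0.06 0 0 0 0 0; 0 0.12 0 0 0 0 0; 0 0.12 0 0 0 0 0; 0 0.12 0 0 0 0 0; 0 0.12 0 0 0 0 0")

```text
time: 8.82
tool_pos: [0.5015, 0.0764, 0.3187]
tool_rot: [0.0, 0.756, 0.655, -0.0]
contact_force: [-0.9, -0.0, -1.7]
gripper_width: 0.102
grasp_force: 60.5
```

```bash
cat > rack.py <<'E'
from h import *
f=grab_frame("wrist");W=cloud(f);np.savez("wr.npz",W=W,**f)
cv2.imwrite("pics/w3.png",f["color"][:,:,::-1])
for t in["rack_empty","slot","slot_mouth","clip_l","clip_r","panel_top"]: print(t,[(np.round(r["at"],4).tolist(),round(r["p"],2)) for r in place_of("wrist",t)])
go([.49,.08,.32],toolR(-0.14))
E
python3 rack.py
```

```text
rack_empty [([0.5046, 0.2224, 0.0015], 0.94), ([0.5048, 0.0794, 0.2579], 0.55)]
slot [([0.5342, 0.2165, 0.0347], 0.66)]
slot_mouth [([0.4711, 0.2259, 0.1262], 0.68)]
clip_l [([0.478, 0.1643, 0.1017], 0.6)]
clip_r [([0.478, 0.1643, 0.1017], 0.6)]
panel_top [([0.4996, 0.0741, 0.3675], 0.8)]
t 9.175 tcp [0.5016 0.077  0.3188] shift [ 0.0026 -0.0238 -0.0024] turn [ 0.      0.     -0.0016] F [-0.3 -0.2 -0.9] w 0.107 j [ 0.01 -0.27  1.73 -0.    1.69  0.15]
```

View pics/w3.png

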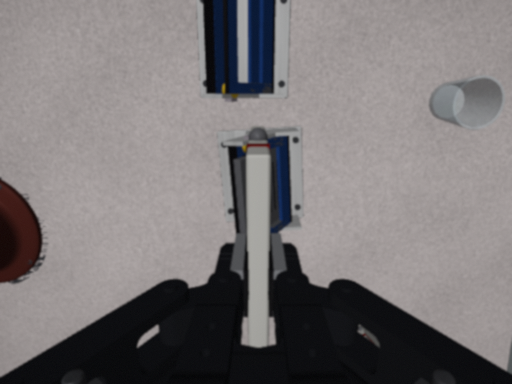

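The wrist view shows the panel held squarely, red line below the pads at (258,145). The empty rack is cut off at the top, (245,50). I'll move sideways so the rack is seen whole beside the panel.

Request:
jog_arm(motion="0 0.06 -0.1 -0.02 0 0 0; 0 0.14 -0.2 -0.04 0 0 0; 0 0.18 -0.24 -0.06 0 0 0; 0 0.18 -0.24 -0.06 0 0 0; 0 0.18 -0.24 -0.06 0 0 0")

```text
time: 9.8
tool_pos: [0.3957, 0.183, 0.3485]
tool_rot: [0.0, 0.756, 0.655, -0.0]
contact_force: [0.0, -0.2, -2.2]
gripper_width: 0.104
grasp_force: 60.6
```

```bash
sed -i 's/w3.png/w4.png/' rack.py; cat >> rack.py <<'E'
# points in nominal slot frame
def slotfit(W,yaw=-.145,o=np.array([.5325,.218,.035])):
    A=(R.from_euler('z',yaw)*R.from_euler('y',-np.radians(32)))
    L=A.inv().apply(W.reshape(-1,3)-o)
    for z0 in np.arange(.02,.125,.01):
        for ya,yb in((-.05,-.02),(-.02,.02),(.02,.05)):
            q=L[(L[:,2]>z0)&(L[:,2]<z0+.01)&(L[:,1]>ya)&(L[:,1]<yb)&(abs(L[:,0])<.03)]
            if len(q): print(round(z0,3),ya,len(q),"x hist",np.histogram(q[:,0],np.arange(-.03,.031,.004))[0])
slotfit(W)
E
python3 rack.py
```

```text
rack_empty [([0.2752, 0.4027, 0.0018], 0.8), ([0.5008, 0.2237, 0.0011], 0.62)]
slot [([0.5311, 0.2157, 0.0349], 0.78)]
slot_mouth [([0.4714, 0.226, 0.1272], 0.84)]
clip_l [([0.5028, 0.2902, 0.1005], 0.88), ([0.2613, 0.3381, 0.1], 0.87), ([0.477, 0.1594, 0.1006], 0.74)]
clip_r [([0.5028, 0.2902, 0.1005], 0.88), ([0.2613, 0.3381, 0.1], 0.87), ([0.477, 0.1594, 0.1006], 0.74)]
panel_top [([0.396, 0.1823, 0.3968], 0.83)]
t 10.15 tcp [0.3958 0.1829 0.3484] shift [-0.1768  0.2159  0.0567] turn [-0.0005  0.0002 -0.0021] F [-0.1 -0.4 -1.8] w 0.102 j [ 0.26 -0.45  1.81 -0.    1.78  0.41]
0.02 -0.05 126 x hist [ 0  0  0  0  0 33  0  0 13 59 21  0  0  0  0]
0.02 -0.02 177 x hist [ 0  0  0  0  0 43  0  0 11 79 44  0  0  0  0]
0.02 0.02 143 x hist [ 0  0  0  0  0 36  0  0 10 60 37  0  0  0  0]
0.07 -0.02 3 x hist [0 0 0 0 0 0 0 0 0 2 1 0 0 0 0]
0.07 0.02 5 x hist [0 0 0 0 0 1 0 0 0 0 4 0 0 0 0]
0.08 -0.05 115 x hist [ 0  0  0  0  0 59  0  0  0 30 26  0  0  0  0]
0.08 -0.02 167 x hist [ 0  0  0  0  0 86  0  0  0 17 64  0  0  0  0]
0.08 0.02 138 x hist [ 0  0  0  0  0 71  0  0  0  2 65  0  0  0  0]
0.09 -0.05 124 x hist [ 0  0  0  0  5 85  0  0 15  6 13  0  0  0  0]
0.09 -0.02 180 x hist [  0   0   0   0   2 129   0   0  14  17  18   0   0   0   0]
0.09 0.02 140 x hist [  0   0   0   0   1 104   0   0  12   8  15   0   0   0   0]
0.1 -0.05 285 x hist [  0   0   0  45 109  18   0   0   1  27  74  11   0   0   0]
0.1 -0.02 403 x hist [  0   0   0  63 156  28   0   0   0  35 105  16   0   0   0]
0.1 0.02 325 x hist [  0   0   0  46 125  28   0   0   0  24  82  20   0   0   0]
```

View pics/w4.png

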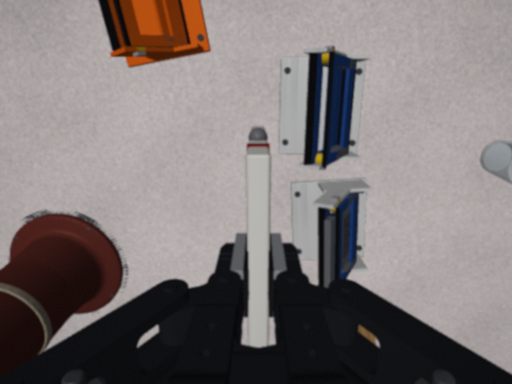

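The view now shows the empty blue rack whole at (325,105), with yellow rollers at (326,58) and (320,160). The grey panel's rack lies below it at (340,240).

```bash
cat > fit.py <<'E'
from h import *
d=np.load("wr.npz");W=d["W"];o=np.array([.5325,.218,.035]);yaw=-.145
A=(R.from_euler('z',yaw)*R.from_euler('y',-np.radians(32)));L=A.inv().apply(W.reshape(-1,3)-o)
C=d["color"].reshape(-1,3).astype(int)
for nm,xa,xb in(("left",-.012,-.004),("right",.004,.014)):
    q=L[(L[:,2]>.078)&(L[:,2]<.098)&(abs(L[:,1])<.05)&(L[:,0]>xa)&(L[:,0]<xb)]
    for it in range(3):
        c=np.polyfit(q[:,1],q[:,0],1);r=q[:,0]-np.polyval(c,q[:,1]);q=q[abs(r)<max(.0008,1.5*r.std())]
    print(nm,len(q),"x at y=0",c[1].round(4),"slope",c[0].round(4),np.percentile(q[:,0],[2,50,98]).round(4))
q=L[(L[:,2]>.095)&(L[:,2]<.125)&(abs(L[:,1])<.09)&(abs(L[:,0])<.02)]
print("rim z",np.percentile(q[:,2],[50,90,97,99.5]).round(4))
for s in(-1,1):
    e=q[(q[:,0]*s>.006)];print("rim side",s,"x",np.percentile(e[:,0],[1,99]).round(4),"y",np.percentile(e[:,1],[.5,99.5]).round(4),"zmax",np.percentile(e[:,2],98).round(4))
yel=(C[:,0]>120)&(C[:,1]>90)&(C[:,2]<70)
for s in(-1,1):
    q=L[yel&(abs(L[:,1]-s*.065)<.025)&(abs(L[:,0])<.03)&(abs(L[:,2]-.08)<.03)]
    print("roller",s,len(q),np.percentile(q,[5,50,95],0).round(4).tolist())
print("blue/floor: mid gap z<.01"); q=L[(abs(L[:,0])<.005)&(abs(L[:,1])<.05)&(abs(L[:,2])<.02)];print(len(q),np.percentile(q[:,2],[5,50,95]) if len(q) else '')
E
python3 fit.py
```

```text
left 408 x at y=0 -0.0079 slope 0.006 [-0.0085 -0.0079 -0.0073]
right 270 x at y=0 0.0102 slope 0.0057 [0.0096 0.0103 0.0108]
rim z [0.1039 0.1069 0.1077 0.1085]
rim side -1 x [-0.0182 -0.007 ] y [-0.0728  0.0737] zmax 0.1077
rim side 1 x [0.0063 0.0148] y [-0.0672  0.0685] zmax 0.108
roller -1 57 [[-0.007, -0.0678, 0.0845], [-0.003, -0.0617, 0.0876], [0.0017, -0.0571, 0.0918]]
roller 1 50 [[-0.0062, 0.061, 0.0868], [-0.0023, 0.0653, 0.0881], [0.0018, 0.0688, 0.0889]]
blue/floor: mid gap z<.01
114 [-3.57771868e-05  1.28821241e-03  3.02731968e-03]
```

```bash
cat >> h.py <<'E'
YAW=-.151;LEAN=np.radians(32)
A=R.from_euler('z',YAW)*R.from_euler('y',-LEAN)
SO=np.array([.5325,.218,.035])+A.apply([-.0016,.0008,.0015])
SR=toolR(YAW,LEAN)
def slot(h,dx=0,dy=0,off=.060): go(SO+A.apply([dx,dy,h+off]),SR)
def rel():  # tool pose in slot frame
    s=state();print("tcp in slot",A.inv().apply(s["tool_pos"]-SO).round(4),"roterr",(SR.inv()*rot(s["tool_rot"])).as_rotvec().round(4),"F slot",A.inv().apply(s["contact_force"]).round(1))
E
python3 -c "
from h import *
print(SO);slot(.25);slot(.15)"
```

```text
[0.53049307 0.21911458 0.0354242 ]
t 10.15 tcp [0.3958 0.1829 0.3484] shift [ 0.1127 -0.0721  0.1002] turn [-0.3728 -0.0012  0.0052] F [-0.1 -0.4 -1.8] w 0.102 j [ 0.26 -0.45  1.81 -0.    1.78  0.41]
t 10.15 tcp [0.3958 0.1829 0.3484] shift [0.112  0.034  0.2697] turn [-0.3728 -0.0012  0.0052] F [-0.1 -0.4 -1.8] w 0.102 j [ 0.26 -0.45  1.81 -0.    1.78  0.41]
```

Request:
jog_arm(motion="0 0.04 -0.03 0.02 -0.12 0 0.002; 0 0.08 -0.06 0.05 -0.24 0 0.004; 0 0.112 -0.072 0.1 -0.372 -0.001 0.005; 0 0.112 -0.072 0.1 -0.372 -0.001 0.005; 0 0.112 -0.072 0.1 -0.372 -0.001 0.005")

```text
time: 10.78
tool_pos: [0.3681, 0.244, 0.2999]
tool_rot: [0.208, 0.729, 0.627, 0.18]
contact_force: [0.9, -0.1, -0.7]
gripper_width: 0.101
grasp_force: 60.6
```

```bash
cat > chk.py <<'E'
from h import *
# panel seen by scene & side, in tool frame
s=state();Rm=rot(s["tool_rot"])
for n in("scene","side","wrist"):
    L=Rm.inv().apply(np.nan_to_num(cloud(grab_frame(n)).reshape(-1,3),nan=9)-s["tool_pos"])
    Q=L[(abs(L[:,0])<.075)&(abs(L[:,1])<.02)&(L[:,2]>-.06)&(L[:,2]<.09)]
    B=Q[(Q[:,2]>.0)]
    if len(B): print(n,len(Q),"x",np.percentile(B[:,0],[1,99]).round(4),"y",np.percentile(B[:,1],[2,50,98]).round(4),"z",np.percentile(Q[:,2],[1,98,99.5]).round(4))
    print("  top",[(Rm.inv().apply(np.array(r["at"])-s["tool_pos"]).round(4).tolist(),round(r["p"],2)) for r in place_of(n,"panel_top")][:2])
rel();slot(.15)
E
python3 chk.py
```

```text
scene 1063 x [-0.0546  0.0528] y [-0.0023  0.005   0.0115] z [-0.0546  0.0567  0.0584]
  top [([-0.4846, 0.1933, 0.3764], 0.8), ([0.0017, -0.0037, -0.0509], 0.75)]
side 230 x [-0.0322  0.0556] y [-0.0017  0.0073  0.0082] z [-0.0593  0.0532  0.0598]
  top [([-0.0006, 0.0026, -0.0515], 0.62), ([-0.4858, 0.1981, 0.3747], 0.43)]
wrist 6283 x [0.0522 0.0529] y [-0.002   0.0025  0.0071] z [-0.0591 -0.0122 -0.0088]
  top [([-0.0, 0.0009, -0.0514], 0.73)]
tcp in slot [ 2.100e-03 -3.000e-04  3.114e-01] roterr [-0.0005  0.0011  0.0022] F slot [-0.6  1.  -1.8]
t 11.075 tcp [0.369  0.2434 0.3006] shift [ 0.0004 -0.0042  0.2027] turn [ 0.0003 -0.0007 -0.0014] F [ 0.5  1.  -1.9] w 0.103 j [ 0.69 -0.74  2.14 -0.41  1.36  0.85]
```

Request:
jog_arm(motion="0 0 -0.007 0.06 0 -0.001 -0.001; 0 0 -0.007 0.14 0 -0.001 -0.001; 0 0 -0.007 0.2 0 -0.001 -0.001; 0 0 -0.007 0.24 0 -0.001 -0.001; 0 0 -0.007 0.262 0 -0.001 -0.001")

```text
time: 11.7
tool_pos: [0.4341, 0.2332, 0.185]
tool_rot: [0.209, 0.729, 0.627, 0.178]
contact_force: [0.3, -0.6, -1.3]
gripper_width: 0.104
grasp_force: 60.5
```

```bash
cat > look.py <<'E'
import sys
from h import *
a=[]
g=grab_frame("scene");h=grab_frame("side");w=grab_frame("wrist")
p,q=g["color"][130:230,250:350,::-1],h["color"][200:300,190:290,::-1]
cv2.imwrite(sys.argv[1],np.hstack([cv2.resize(p,(400,400),interpolation=2),cv2.resize(q,(400,400),interpolation=2)]))
rel()
E
python3 look.py pics/l5.png; python3 chk.py
```

```text
tcp in slot [-3.200e-03 -1.000e-04  1.795e-01] roterr [ 0.0008 -0.0009 -0.0017] F slot [-0.1  0.4 -1.6]
scene 1227 x [-0.0738  0.0659] y [-0.0101  0.0058  0.0189] z [-0.0554  0.0881  0.0892]
  top [([0.0012, 0.0018, -0.0469], 0.95), ([-0.0026, -0.0389, 0.1943], 0.18)]
side 319 x [-0.0526  0.0749] y [-0.0126  0.0099  0.0196] z [-0.0579  0.0854  0.0888]
  top [([0.0026, -0.0005, -0.0511], 0.45), ([-0.4897, 0.2009, 0.246], 0.39)]
wrist 8613 x [-0.0374  0.0726] y [-0.0151  0.0125  0.0195] z [-0.0589  0.0819  0.0837]
  top [([0.0003, -0.0004, -0.0505], 0.76)]
tcp in slot [-0.003   0.0006  0.1804] roterr [-0.0007  0.0009 -0.0023] F slot [-1.   0.3 -1.7]
t 12.15 tcp [0.4336 0.2345 0.1868] shift [-0.0012  0.006  -0.0592] turn [ 0.0004 -0.0006  0.0016] F [ 0.1  0.3 -1.9] w 0.102 j [ 0.56 -0.57  2.23 -0.4   1.07  0.83]
```

View pics/l5.png

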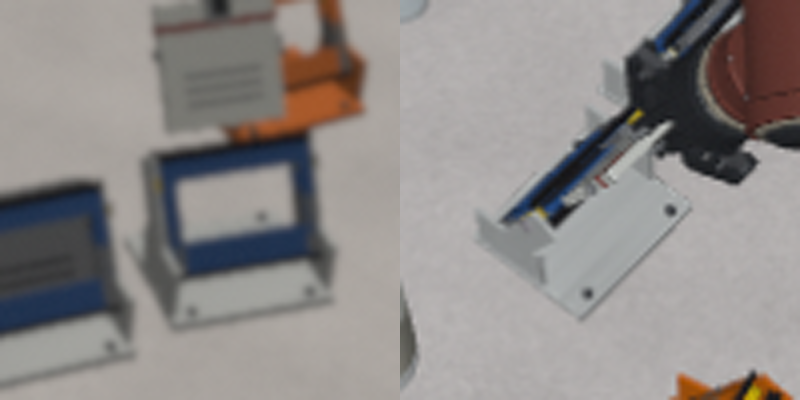

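The left crop (scene) shows the panel's lower edge at (220,128), just above and in line with the empty slot's mouth at (235,145). The right crop (side) shows the panel over the slot at (640,145).

Request:
jog_arm(motion="0 0 0.003 0.03 0 0 0.001; 0 0 0.003 0.055 0 0 0.001; 0 0 0.003 0.08 0 0 0.001; 0 0 0.003 0.1 0 0 0.001; 0 0 0.003 0.12 0 0 0.001")

```text
time: 12.78
tool_pos: [0.4675, 0.2291, 0.1361]
tool_rot: [0.21, 0.729, 0.627, 0.18]
contact_force: [2.2, 0.2, 2.8]
gripper_width: 0.104
grasp_force: 62.0
```

```bash
python3 -c "
from h import *
rel();slot(.03,-.0015)"
```

```text
tcp in slot [-0.0007  0.0004  0.1191] roterr [-0.002   0.0004 -0.0009] F slot [3.3 0.5 1.2]
t 12.775 tcp [0.4675 0.2291 0.1361] shift [-0.0008 -0.0016  0.0582] turn [ 0.0013 -0.0003  0.0006] F [2.2 0.2 2.8] w 0.104 j [ 0.5  -0.45  2.24 -0.41  0.93  0.83]
```

Request:
jog_arm(motion="0 0 -0.002 0.015 0.001 0 0; 0 0 -0.002 0.03 0.001 0 0; 0 0 -0.002 0.045 0.001 0 0; 0 0 -0.002 0.06 0.001 0 0; 0 0 -0.002 0.06 0.001 0 0")

```text
time: 13.4
tool_pos: [0.4828, 0.2271, 0.1106]
tool_rot: [0.209, 0.728, 0.627, 0.181]
contact_force: [11.9, 0.3, -1.6]
gripper_width: 0.102
grasp_force: 60.7
```

```bash
python3 -c "
from h import *
rel()
for n in('scene','side','wrist'):
  f=grab_frame(n)
  print(n,[(A.inv().apply(np.array(r['at'])-SO).round(4).tolist(),round(r['p'],2)) for r in place_of(n,'panel_top')])
"
```

```text
tcp in slot [-0.0012  0.0007  0.0893] roterr [-0.0018  0.0013 -0.0013] F slot [ 9.1  2.  -7.5]
scene [([-0.0019, 0.0031, 0.1385], 0.9), ([0.1941, -0.4864, -0.0642], 0.71)]
side [([-0.0034, -0.0018, 0.1393], 0.57), ([0.1978, -0.4839, -0.0657], 0.49)]
wrist [([-0.0027, 0.0038, 0.1394], 0.74)]
```

Request:
jog_arm(motion="0 0 0.003 0 0 0 0; 30 0 0.003 0 0 0 0; 30 0 0.003 0 0 0 0; 30 0 0.003 0 0 0 0; 30 0 0.003 0 0 0 0")

```text
time: 14.32
tool_pos: [0.4819, 0.2266, 0.11]
tool_rot: [0.208, 0.729, 0.627, 0.178]
contact_force: [-0.4, 0.4, 0.7]
gripper_width: 0.303
grasp_force: 0.0
```

```bash
cat > pt.py <<'E'
from h import *
rel()
for n in('scene','side','wrist'):
  W=cloud(grab_frame(n))
  L=A.inv().apply(np.nan_to_num(W.reshape(-1,3),nan=9)-SO)
  for nm,a,b in(("-y",-.052,-.02),("mid",-.012,.012),("+y",.02,.052)):
    q=L[(L[:,1]>a)&(L[:,1]<b)&(abs(L[:,0])<.005)&(L[:,2]>.09)&(L[:,2]<.16)]
    if len(q):print("   ",nm,len(q),"z",np.percentile(q[:,2],[50,90]).round(4))
  print(n,[(A.inv().apply(np.array(r['at'])-SO).round(4).tolist(),round(r['p'],2)) for r in place_of(n,'panel_top')][:2])
E
python3 pt.py
```

```text
tcp in slot [-0.0022  0.      0.0894] roterr [ 0.0028 -0.0005 -0.0011] F slot [-0.   0.3  0.8]
    -y 38 z [0.1183 0.1275]
    mid 18 z [0.113  0.1243]
    +y 44 z [0.1156 0.1256]
scene [([-0.0011, -0.0012, 0.1281], 0.94)]
    mid 24 z [0.1292 0.131 ]
    +y 31 z [0.1283 0.1329]
side [([0.1981, -0.4887, -0.0661], 0.51), ([-0.0023, -0.0016, 0.1284], 0.5)]
    -y 849 z [0.1286 0.1293]
    mid 871 z [0.129  0.1297]
    +y 1481 z [0.1295 0.1303]
wrist [([-0.0019, -0.0007, 0.1275], 0.92)]
```

Request:
jog_arm(motion="30 0 0 -0.04 0 0 0; 30 0 0 -0.09 0 0 0; 0 0 0.001 -0.1 -0.002 0 0; 0 0 0.001 -0.1 -0.002 0 0; 0 0 0.001 -0.1 -0.002 0 0")

```text
time: 15.25
tool_pos: [0.4563, 0.2302, 0.152]
tool_rot: [0.209, 0.729, 0.627, 0.179]
contact_force: [-0.3, -1.2, -0.5]
gripper_width: -0.0
grasp_force: 0.0
```

```bash
python3 -c "
from h import *
rel();tips(('scene','side'));slot(.110,-.0015,0,0)"; python3 pt.py
```

```text
tcp in slot [-0.0018 -0.0002  0.1387] roterr [ 0.0003 -0.0012 -0.0013] F slot [-0.4 -1.2 -0.4]
scene 243 tip z in tool [0.0284 0.0285 0.0288 0.0289 0.0291 0.0292 0.0292 0.0298] x [-0.018  0.019] y [-0.027  0.041]
side 152 tip z in tool [0.0143 0.0147 0.0291 0.0296 0.0297 0.0297 0.0299 0.03  ] x [-0.007  0.018] y [-0.033  0.033]
t 15.35 tcp [0.4563 0.2302 0.1521] shift [0.0005 0.0006 0.0573] turn [-0.0003  0.0009  0.0008] F [0.  0.5 0.3] w -0.002 j [ 0.52 -0.49  2.24 -0.41  0.98  0.83]
tcp in slot [-0.0018 -0.0002  0.1387] roterr [ 0.0004 -0.0013 -0.0013] F slot [0.1 0.5 0.3]
    -y 34 z [0.1171 0.1281]
    mid 25 z [0.1233 0.1288]
    +y 50 z [0.1181 0.1288]
scene [([0.1943, -0.4876, -0.0648], 0.73), ([0.0047, -0.0642, 0.0809], 0.66)]
    -y 1 z [0.0992 0.0992]
    mid 21 z [0.1256 0.1307]
    +y 34 z [0.1278 0.1334]
side [([-0.0015, -0.0016, 0.1279], 0.55), ([0.1973, -0.4879, -0.0656], 0.4)]
    mid 454 z [0.129  0.1298]
    +y 841 z [0.1295 0.1302]
wrist [([-0.0017, -0.0005, 0.1288], 0.77)]
```

Request:
jog_arm(motion="0 0 0 0.03 0 0.001 0.001; 0 0 0 0.055 0 0.001 0.001; 0 0 0 0.066 0 0.001 0.001; 0 0 0 0.072 0 0.001 0.001; 0 0 0 0.076 0 0.001 0.001")

```text
time: 16.27
tool_pos: [0.4766, 0.2275, 0.121]
tool_rot: [0.209, 0.729, 0.626, 0.18]
contact_force: [-2.8, -1.2, 3.9]
gripper_width: 0.002
grasp_force: 2.4
```

```bash
python3 -c "
from h import *
rel()"
```

```text
tcp in slot [-0.0009  0.0002  0.1015] roterr [-0.0009  0.0012  0.0007] F slot [-0.1 -1.6  4.7]
```

Contact where expected (4.7 N along the slot). I'll keep pushing in small steps.

Request:
jog_arm(motion="0 0 -0.001 0.004 0 0 0; 0 0 -0.001 0.008 0 0 0; 0 0 -0.001 0.012 0 0 0; 0 0 -0.001 0.016 0 0 0; 0 0 -0.001 0.02 0 0 0")

```text
time: 16.9
tool_pos: [0.4816, 0.2271, 0.1128]
tool_rot: [0.209, 0.729, 0.626, 0.181]
contact_force: [0.3, -0.1, 0.3]
gripper_width: 0.001
grasp_force: 0.0
```

```bash
python3 -c "
from h import *
rel()"
```

```text
tcp in slot [-0.001   0.0006  0.0919] roterr [-0.0021  0.0023  0.0006] F slot [ 0.4 -0.1  0.1]
```

Request:
jog_arm(motion="0 0 -0.001 0.004 0 -0.001 0; 0 0 -0.001 0.007 0 -0.001 0; 0 0 -0.001 0.01 0 -0.001 0; 0 0 -0.001 0.013 0 -0.001 0; 0 0 -0.001 0.015 0 -0.001 0")

```text
time: 17.52
tool_pos: [0.4847, 0.2262, 0.1052]
tool_rot: [0.209, 0.729, 0.626, 0.18]
contact_force: [0.6, -0.7, -0.1]
gripper_width: 0.0
grasp_force: 0.0
```

```bash
python3 -c "
from h import *
rel()"; python3 pt.py
```

```text
tcp in slot [-0.0023  0.0001  0.0837] roterr [-0.0006 -0.0003  0.0005] F slot [ 0.6 -0.6 -0.5]
tcp in slot [-0.0023  0.0001  0.0837] roterr [-0.0006 -0.0003  0.0005] F slot [ 0.6 -0.6 -0.5]
    -y 7 z [0.108  0.1097]
    mid 42 z [0.1262 0.1465]
    +y 8 z [0.1082 0.1105]
scene [([-0.0008, -0.0004, 0.1076], 0.95), ([0.1953, -0.4848, -0.064], 0.64)]
    mid 17 z [0.1309 0.1503]
    +y 28 z [0.1073 0.1139]
side []
    -y 93 z [0.1093 0.11  ]
    mid 1825 z [0.1472 0.1585]
    +y 1250 z [0.1092 0.11  ]
wrist []
```

Both sides of the top edge now read about 110 mm, which is home. One gentle press will confirm it.

Request:
jog_arm(motion="0 0 0.001 0.002 0 0 0; 0 0 0.001 0.004 0 0 0; 0 0 0.001 0.006 0 0 0; 0 0 0.001 0.007 0 0 0; 0 0 0.001 0.007 0 0 0")

```text
time: 18.45
tool_pos: [0.4878, 0.226, 0.1049]
tool_rot: [0.21, 0.729, 0.626, 0.18]
contact_force: [-7.0, -2.7, 9.4]
gripper_width: 0.001
grasp_force: 5.7
```

```bash
python3 -c "
from h import *
rel()"
```

```text
tcp in slot [0.0002 0.0003 0.0818] roterr [-0.0028 -0.0005  0.0009] F slot [-0.6 -3.7 11.4]
```

Request:
jog_arm(motion="0 0 0 0.003 0 0 0; 0 0 0 0.003 0 0 0; 0 0 0 -0.03 0 0 0; 0 0 0 -0.12 0 0 0; 0 0 0 -0.2 0 0 0")

```text
time: 19.08
tool_pos: [0.434, 0.2338, 0.1886]
tool_rot: [0.209, 0.729, 0.626, 0.18]
contact_force: [0.6, -0.3, 1.4]
gripper_width: 0.002
grasp_force: 0.0
```

```bash
python3 pt.py; python3 look.py pics/l6.png; python3 -c "
from h import *
for t in('bottle','beaker'):
  for c in('scene','side'):print(t,c,[np.round(r['at'],3).tolist() for r in place_of(c,t)][:1])"
```

```text
tcp in slot [-0.0016  0.      0.1817] roterr [-0.0008 -0.0004  0.0008] F slot [ 1.3 -0.2  0.9]
    -y 9 z [0.1081 0.1104]
    mid 7 z [0.1077 0.1101]
    +y 9 z [0.108  0.1105]
scene [([0.195, -0.4841, -0.0628], 0.79), ([-0.0013, -0.0006, 0.1066], 0.75)]
    -y 21 z [0.1065 0.1128]
    mid 22 z [0.1102 0.1138]
    +y 30 z [0.1093 0.1145]
side [([0.0005, -0.0, 0.1104], 0.44), ([0.1958, -0.4883, -0.0692], 0.42)]
    -y 220 z [0.109 0.11 ]
    mid 330 z [0.1091 0.1101]
    +y 488 z [0.1092 0.1101]
wrist [([-0.0028, 0.0, 0.1118], 0.93)]
tcp in slot [-0.0028 -0.0005  0.179 ] roterr [ 0.0014 -0.0023  0.0001] F slot [ 0.6 -0.3 -0.3]
bottle scene [[0.578, 0.434, 0.002]]
bottle side [[0.582, 0.431, 0.004]]
beaker scene [[0.799, 0.104, 0.004]]
beaker side [[0.797, 0.098, -0.002]]
```

View pics/l6.png

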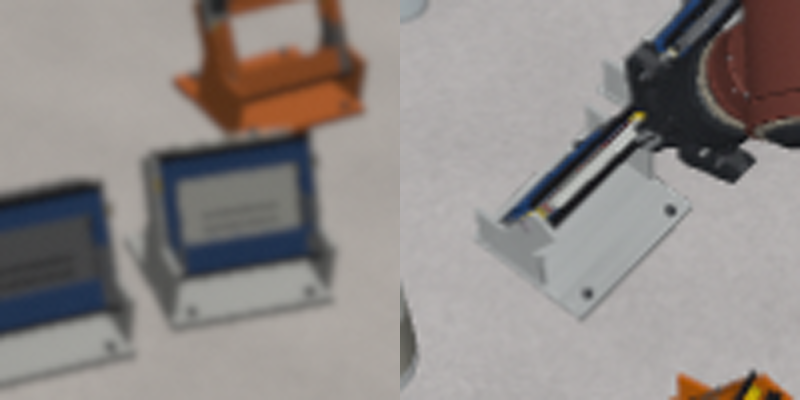

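The panel fills the window of the empty rack at (240,205), level with the grey one beside it. It sits level across its width, and the bottle and beaker have not moved.

```bash
python3 -c "
from plant import *
print(job_done())"
```

```text
the job is handed in; nothing more can be done
None
```

The white panel is fully home in the empty blue rack and released: its top edge reads level about 110 mm up the slot from the floor, the resistance dropped off past the clips' crest, the bottle and beaker are unmoved, and the job was handed in at about 20 s of the 51 s allowed.

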